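Pack a printed part in the transport case and latch the lid

ROBOT

A 7-joint arm with a two-finger parallel gripper is mounted at the origin on a cart in front of the work surface, level with it; the furniture and walls round the work are solid. World frame = base frame: x ahead of the robot, y to its left, z up, the work surface at z = 0. Lengths are in m, angles in rad, forces in N, time in s.
With the tool pointing down it reaches from about 0.425 to 0.825 m from the base axis. Payload 3.6 kg.
Tool frame: the origin (TCP) lies midway between the tips of the shut fingers; the grasp point (between the pads) lies 19 mm behind it; z points along the fingers, y is the direction in which the jaws open and shut (so a half turn about z gives the same grasp; the last joint's range is limited). The gripper opens to 85 mm and grips with 20 to 120 N. Pads are 22 mm wide; open, the fingers measure 114 mm over their backs; the gripper's body (76 mm by 85 mm) begins 54 mm behind the grasp point. The pads swing forward as they close: fully open they stand 13 mm farther back than shut.
Start: joints at [-1.2, 0.615, -0.013, 1.423, 0.008, 1.103, -0.04], TCP at [0.252, 0.599, 0.231] pointing down, gripper open.
Joint ranges: [-3.12, 3.12], [-0.3, 2.06], [-1.34, 1.32], [0.26, 2.42], [-1.36, 4.5], [0.01, 1.98], [-2.84, 2.84]. Speed limits (rad/s): [2.79, 2.79, 3.14, 3.14, 3.14, 3.14, 3.14].

INTERFACE

Orientations are given as a unit quaternion [w, x, y, z].
In Python, from station import bot, camera, camera_params, nets gives the robot as it stands.
- The arm moves only by the tool apply_moves, never from a script. Its argument "series" is a list of rows, each a list of 3 entries, a list of its own where there are three numbers: the shift along the tool's x, y, z in mm, then the turn, a rotation vector about the tool's x, y, z in degrees, then the opening in per cent of the stroke, from 0 (shut) to 100 (fully open). In form: [[[x, y, z], [rx, ry, rz], claw], ...]. A call has 1 to 20 rows; each row shifts and turns the commanded pose from where the row before left it, along the tool's axes as they then stand; what a row does not reach is not made up. A row lasts 1/8 s, in which the tool goes at most 62.5 mm and 10.7 degrees, less where a joint would pass 70% of its speed; a pose out of reach is approached as far as the arm can. A call with a gripper value outside its range is refused whole. The fingers move at their own pace and stop on an object; the grip force is fixed at half the most. Time passes only in rows, so rows that do not move let the fingers close. It gives the time, the measured TCP pose, the force and the opening at its end, in the units of the state.
- bot.state(): the state, without advancing time (a new reading comes with each control period).
- camera(name): name is "scene" or "side" or "wrist"; returns (picture, depth): 420x560x3 uint8, blue, green, red; 420x560 float32, m along the optical axis (not along the pixel's ray), 0 where there is no reading.
- camera_params(name): a dict with "fx", "fy", "cx", "cy" (pixels), "extrinsics" (4x4, takes a point from camera to world coordinates). Camera axes: x right, y down, z forward; pixel columns grow to the right and rows downward; lengths in m; the calibration is good to about 2 mm. A picture is of the moment at which its call begins: read the wrist's pose just before it. camera_params takes no time and is no camera call; for the wrist camera it gives the pose at the moment of the call.
- bot.hand_in(): hands the job in, once; it reports no verdict.
Trained networks look in the newest picture that a camera, given by its name, has taken for a name from the list of things; names that differ only in an ending like _2 or _b are one class to them, and where a whole thing is asked for, a point or a joint stands for the part that bears it (a point fixed in the world has none). Each returns a list of dicts, best first, with "p" (0 to 1); they miss things now and then, are a little off and sometimes report something else, mostly with a low value. They report only what shows in the picture. A call takes as long as a camera call. They do not tell look-alikes from the thing itself.
- nets.trace(target, camera): "region" (420x560 bool, what is visible of it) and "box" ([centre column, centre row, width, height] in pixels, round what is visible of it).
The state is a dict: "time": time; "q": joint angles; "joint_vel": joint speeds; "joint_torque": joint torques, N m; "tool_pos": TCP position; "eef_rot": TCP orientation; "wrist_force": force on the tool from outside, world axes, zero at the start; "moment": the same for the moment, N m; "grip_width": opening from 0.0 (shut) to 1.0 (fully open).
Only numpy, scipy, OpenCV 4.12 (cv2) and the standard library are available. Lean on these libraries where they do the work, as an engineer would, in place of code of your own. Each camera call takes 0.05 s, during which the arm holds its last target.

TASK

Pack the loose orange printed part, lying flat on its base, into the foam pocket of the grey transport case and close the lid. Then swing the latch's hook loop (red tab) over the keeper on the front of the lid and push the lever down and in until it snaps over centre and lies flat against the case, so the lid is clamped. Leave the wire spool, the green spudger and the marker pen where they are.

Things in the scene. Friction and masses are not known exactly. Their poses are not given: they have to be found in the camera images.
- case: Grey plastic transport case with black corner guards, fixed to the bench, 110 (x) x 160 (y) x 60 mm high without its lid; walls 4 mm, open on top. Origin: centre of its underside. Its +z is up, its front (with the latch) faces its own -x.
- pocket (a point): Centre of the floor of the black foam pocket in the case: 22 mm above the case's underside, x and y at the case's centre, axes as the case's. The pocket is 82 (x) x 104 (y) mm and 14 mm deep (foam top 36 mm, case rim 60 mm above the underside).
- lid (a joint): Lid hinge at the rear rim, rad: 0 shut, opens upward to 1.95 (leaning back). Stiff friction hinge: stays where it is left; about 1 to 3 N at the lid's free edge moves it. Lid: 110 x 160 x 18 mm solid slab.
- lid_hinge (a point): Middle of the lid's hinge axis, which runs along the case's y; in the case's frame at x = +55 mm, z = 60 mm. Turns with the lid: its x axis runs from the free edge to the hinge, z is the lid's outer normal.
- lid_edge (a point): Middle of the lid's free (front) edge at its outer (upper) face, 110 mm from the hinge axis along the lid and 18 mm out along its normal.
- keeper (a point): Steel keeper, 30 mm wide, mid lid front: a trough open upward, 9 mm wide between the lid's front face (4 mm behind this point) and a lip (3 mm thick, inner side 5 mm in front, top 5 mm above). The point is where the hook bar's axis lies on the trough floor; axes as the lid's. Lid shut: at case x = -59 mm, z = 70 mm.
- latch_lever (a joint): Draw latch lever, rad: 0 closed (hanging down along the case's front), about 1.57 pointing straight out to the front, up to 2.25 (open stop, pointing out and up). A light spring (under 1 N at the tip) lifts it back to the open stop while the hook is slack. With the hook caught, 2 to 4 N at the lever tip draws it down; below about 0.3 rad the loop spring snaps it shut to 0 and holds it there.
- lever_pivot (a point): Lever's hinge axis (along the case's y), fixed at case x = -69 mm, z = 50 mm (14 mm in front of the case's front face); axes turn with the lever.
- lever_tip (a point): Free end of the steel lever plate (25 mm wide, 3 mm thick, outer face 4.5 mm from the pivot), 42 mm from the pivot.
- latch_bail (a joint): Hinge of the hook loop on the lever, rad: loop's outward tilt from upright = this minus latch_lever; outward stop 2.69. Nearly free: it falls outward to its stop or, pushed past upright, inward onto the lid. It lies 14 mm from the lever's pivot: lever open (2.25), at case x = -81 mm, z = 57 mm; closing the lever draws it about 21 mm down.
- latch_hook (a joint): Spring stretch of the hook loop along its length, m: 0 slack, about 0.0025 when the latch is snapped shut on the keeper, at most 0.007; spring 6000 N/m.
- hook_bar (a point): Middle of the loop's cross bar (steel, 5 mm round, 40 mm wide along y), 31 mm from the loop's hinge: the part that catches behind the keeper's lip. Its z axis points along the loop, away from its hinge.
- hook_tab (a point): Centre of the red finger tab beyond the bar: 18 mm wide (y), 17 mm long, 4 mm thick; 12 mm beyond the bar (43 mm from the loop's hinge).
- part_center (a point): Centre, half-way up, of the loose orange printed part, 30 g: base 36 (x) x 58 (y) x 10 mm, on it a step 20 mm wide (x from -7 to +13 mm), y from -19 to +25 mm, to 20 mm height. Its z is up when it stands on its base; its centre is then 10 mm above the surface below.
- spool_center (a point): Centre of the wire spool (bystander), green flanges, 58 mm across, 30 mm high, standing on its flange.
- spudger: Green flat plastic spudger (bystander), 125 mm long along its y, 12 mm wide, 8 mm high; origin at the middle of its underside.
- marker: Marker pen, blue with green cap (bystander), 122 mm long along its y, 11 mm thick; origin at the middle of its underside.
Not all that is in view belongs to the job. Leave any purple look-alike of the part that bears part_center alone.

How it is judged:
By the outcome, as a careful person would: the job done as asked, in the order asked, and still so for the second after the job is handed in, with the robot touching nothing.
It also fails if it takes over 58 s, if anything falls off the work surface, if the arm or the gripper's body presses on something with over 40 N, if the wrist force passes 120 N, or if a joint passes its speed limit or range.

## Working session

There is one attempt and no reset: what is moved stays moved. The work goes in short steps, Python scripts to look and compute and a tool call to move; the robot and the scene stay as the last step left them, time stands still between calls to the robot, and variables do not carry over. Pictures are saved under pics/ and viewed, and the job is handed in when it is done.

Besides the shell and the picture viewer there is one more tool, called after ">>>" in YAML: its name, and indented under it one key for each argument. apply_moves: Moves the arm, as the interface text tells. Its arguments: {"type":"object","properties":{"series":{"type":"array","items":{"type":"array"}}},"required":["series"]}

```bash
mkdir -p pics; ls
python3 - <<'E'
from station import bot,camera,camera_params
import cv2
s=bot.state();print({k:s[k] for k in ['time','tool_pos','eef_rot','grip_width']})
for c in ['scene','side','wrist']:
    im,d=camera(c);cv2.imwrite(f'pics/{c}0.png',im)
    p=camera_params(c);print(c,p['fx'],p['cx'],p['cy'],p['extrinsics'])
E
```

```text
pics
{'time': 0.0, 'tool_pos': array([0.2514547 , 0.59853581, 0.23009286]), 'eef_rot': array([-2.42591363e-04,  1.97544798e-01,  9.80292958e-01, -1.30750001e-03]), 'grip_width': 1.0006493463072288}
scene 464.2445100497526 271.100146631808 217.4563714262528 [[ 0.50330539 -0.6167597   0.60521992 -0.28031457]
 [-0.86410546 -0.35734481  0.3544382  -0.56444255]
 [-0.002331   -0.70136449 -0.712799    1.06836626]
 [ 0.          0.          0.          1.        ]]
side 441.70275202767255 275.82674852928386 210.31912529913234 [[-0.99817184  0.01660101 -0.05811519  0.58690857]
 [ 0.05993867  0.3954593  -0.91652567  1.06287718]
 [ 0.00776694 -0.91833346 -0.39573138  0.55779141]
 [ 0.          0.          0.          1.        ]]
wrist 339.2701365155369 270.5762214787224 205.38846259964657 [[ 0.38738897  0.89033558  0.23923281  0.19219966]
 [ 0.92191563 -0.37379118 -0.10174343  0.62518061]
 [-0.00116268  0.25996675 -0.96561687  0.37190771]
 [ 0.          0.          0.          1.        ]]
```

View pics/scene0.png

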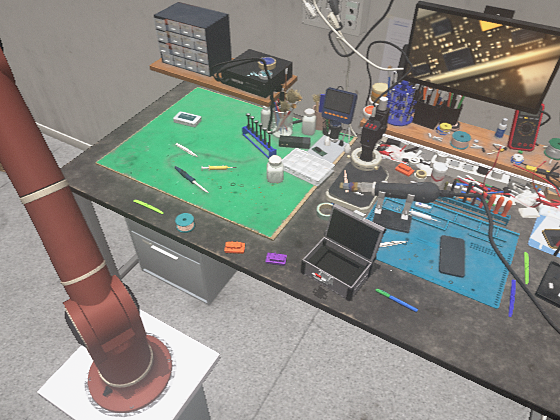

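View pics/side0.png

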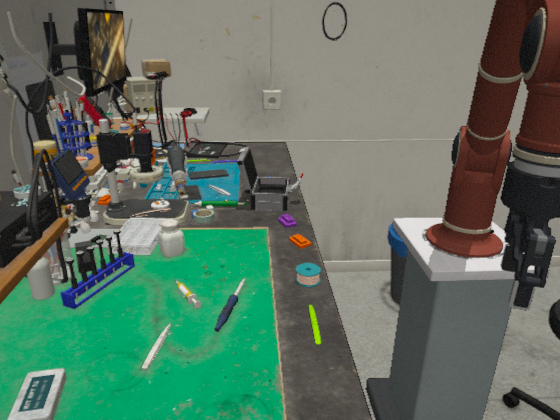

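View pics/wrist0.png

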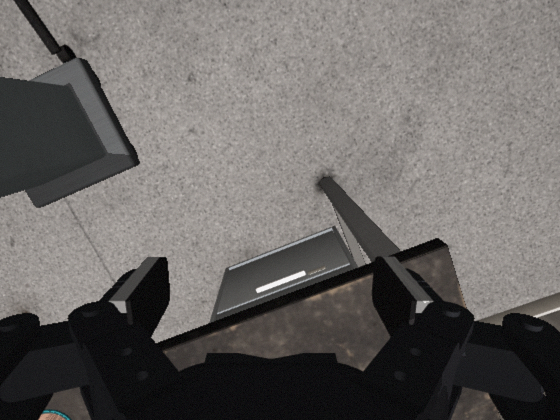

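```bash
cat > h.py <<'E'
import numpy as np,cv2
from station import bot,camera,camera_params,nets
from scipy.spatial.transform import Rotation as R
def cloud(d,p):
    v,u=np.mgrid[0:420,0:560]
    P=np.stack([(u-p['cx'])/p['fx']*d,(v-p['cy'])/p['fy']*d,d],-1)
    E=p['extrinsics'];return P@E[:3,:3].T+E[:3,3]
def proj(X,p):
    E=p['extrinsics'];c=(np.atleast_2d(X)-E[:3,3])@E[:3,:3]
    return np.stack([c[:,0]/c[:,2]*p['fx']+p['cx'],c[:,1]/c[:,2]*p['fy']+p['cy']],-1)
def Rt(s): 
    q=s['eef_rot'];return R.from_quat([q[1],q[2],q[3],q[0]])
E
python3 - <<'E'
from h import *
for c in ['scene','side']:
    im,d=camera(c);p=camera_params(c);W=cloud(d,p)
    np.savez(f'{c}0.npz',im=im,d=d,W=W)
    for t in ['part_center','case','lid','spool_center','latch_lever','latch_bail','marker','spudger','hook_tab']:
        for r in nets.trace(t,c)[:3]:
            m=r['region']&(d>0);
            if m.sum(): print(c,t,round(r['p'],2),np.round(r['box']),m.sum(),np.round(np.median(W[m],0),3),np.round(W[m].min(0),3),np.round(W[m].max(0),3))
    x0,y0,w,h=(210,195,215,125) if c=='scene' else (220,140,110,130)
    cv2.imwrite(f'pics/{c}z.png',cv2.resize(im[y0:y0+h,x0:x0+w],None,fx=3.7,fy=3.7,interpolation=2))
E
```

```text
scene part_center 0.8 [276. 261.  26.  12.] 228 [ 0.475 -0.139  0.013] [ 0.455 -0.168 -0.004] [ 0.516 -0.104  0.026]
scene part_center 0.46 [234. 250.  19.  10.] 206 [ 0.451 -0.007  0.012] [ 0.429 -0.036 -0.005] [0.48  0.022 0.024]
scene part_center 0.23 [354. 232.  63.  57.] 2054 [ 0.589 -0.323  0.125] [ 0.564 -0.402 -0.003] [ 0.75  -0.188  0.181]
scene case 0.66 [343. 253.  82.  97.] 4725 [ 0.568 -0.317  0.058] [ 0.418 -0.401 -0.004] [ 0.793 -0.185  0.181]
scene case 0.39 [149. 206.  27.   9.] 93 [0.465 0.342 0.006] [ 0.459  0.282 -0.001] [0.471 0.4   0.013]
scene lid 0.87 [358. 232.  58.  60.] 2051 [ 0.589 -0.322  0.125] [ 0.564 -0.402 -0.002] [ 0.795 -0.184  0.181]
scene spool_center 0.56 [187. 222.  16.  17.] 309 [0.453 0.176 0.029] [ 0.429  0.153 -0.004] [0.513 0.232 0.038]
scene spool_center 0.15 [321. 276.  11.  10.] 48 [ 0.424 -0.298  0.088] [ 0.418 -0.318  0.026] [ 0.469 -0.271  0.104]
scene latch_lever 0.66 [323. 279.  18.  10.] 101 [ 0.428 -0.298  0.075] [ 0.418 -0.318  0.004] [ 0.473 -0.267  0.105]
scene latch_bail 0.48 [321. 278.  14.   8.] 20 [ 0.426 -0.31   0.088] [ 0
[... 781 characters left out ...]
8] [ 0.426 -0.984 -0.004] [ 0.64  -0.21   0.178]
side case 0.21 [248. 171.  22.  49.] 592 [ 0.597 -0.266  0.123] [ 0.565 -0.984 -0.002] [ 0.638 -0.226  0.178]
side lid 0.84 [250. 170.  18.  52.] 598 [ 0.595 -0.266  0.122] [ 0.565 -0.89  -0.004] [ 0.628 -0.226  0.178]
side spool_center 0.63 [308. 276.  26.  22.] 481 [0.459 0.201 0.026] [ 0.43   0.16  -0.002] [0.485 0.217 0.033]
side marker 0.25 [315. 324.   9.  30.] 206 [0.465 0.356 0.006] [ 0.459  0.291 -0.001] [0.471 0.405 0.01 ]
side spudger 0.69 [314. 325.  11.  38.] 246 [0.465 0.36  0.006] [ 0.457  0.289 -0.003] [0.471 0.409 0.01 ]
side hook_tab 0.51 [310. 272.  28.  22.] 498 [0.458 0.2   0.027] [ 0.429  0.103 -0.002] [0.484 0.217 0.033]
```

View pics/scenez.png

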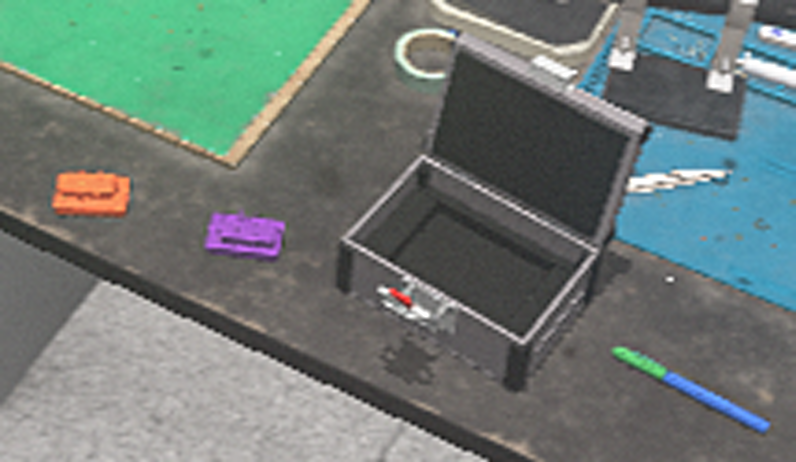

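View pics/sidez.png

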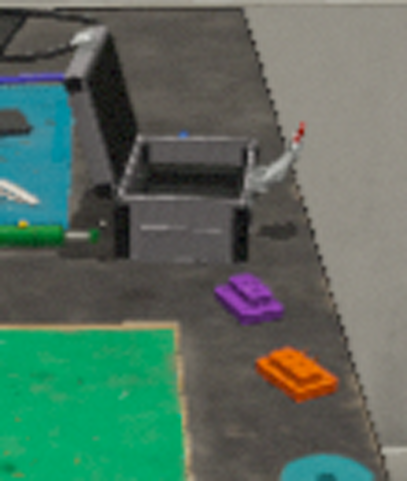

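Run:
```python
from h import *
pts=[];
for c in ['scene','side']:
    z=np.load(f'{c}0.npz');im,W=z['im'].astype(int),z['W']
    hsv=cv2.cvtColor(z['im'],cv2.COLOR_BGR2HSV)
    m=(W[...,0]>.4)&(W[...,0]<.52)&(abs(W[...,1])<.06)&(W[...,2]>-.01)&(W[...,2]<.03)&(hsv[...,1]>150)&(hsv[...,0]<20)
    P=W[m];print(c,m.sum(),P.min(0),P.max(0))
    pts.append(P)
    for lo,hi,n in [(.004,.03,'all'),(.016,.03,'top')]:
        Q=P[(P[:,2]>lo)&(P[:,2]<hi)]; print(n,len(Q),cv2.minAreaRect((Q[:,:2]*1000).astype(np.float32)),Q[:,2].mean())
    # rim
    m=(W[...,0]>.42)&(W[...,0]<.66)&(W[...,1]<-.18)&(W[...,1]>-.42)
    r=W[m&(W[...,2]>.055)&(W[...,2]<.064)];print('rim',len(r),cv2.minAreaRect((r[:,:2]*1000).astype(np.float32)))
    l=W[m&(W[...,2]>.08)];
    print('lid',len(l))
    np.save(f'rim_{c}.npy',r)
    import sys
    # lid plane
    l=l[l[:,0]>.55]
    for it in range(4):
        cen=np.median(l,0);u,s,v=np.linalg.svd(l-l.mean(0),full_matrices=False);n=v[2];e=abs((l-l.mean(0))@n);l=l[e<max(np.percentile(e,90),.002)]
    print('lid plane',n,l.mean(0),l.min(0),l.max(0))
P=np.vstack(pts);Q=P[P[:,2]>.003];print('merged',cv2.minAreaRect((Q[:,:2]*1000).astype(np.float32)))
Q=Q[Q[:,2]>.016];print('mergedtop',cv2.minAreaRect((Q[:,:2]*1000).astype(np.float32)))
```

```text
scene 192 [ 4.26726079e-01 -3.63997141e-02  1.10503900e-04] [0.48290897 0.03056454 0.02438405]
all 187 ((456.7816162109375, -4.417427062988281), (41.312259674072266, 57.62214660644531), 26.310955047607422) 0.014094976040639686
top 78 ((455.4696350097656, -4.348545074462891), (25.26395034790039, 42.11357879638672), 32.97356414794922) 0.01958870113898551
rim 419 ((510.30328369140625, -307.39215087890625), (162.27822875976562, 146.54287719726562), 81.65792083740234)
lid 1864
lid plane [-0.95108432  0.12839812  0.28098495] [ 0.58940056 -0.32019951  0.1270557 ] [ 0.56640719 -0.39899259  0.08028031] [ 0.61425692 -0.23906547  0.18118207]
side 207 [ 0.42644095 -0.05991617 -0.00250654] [0.48178758 0.03313661 0.02278551]
all 172 ((454.6221008300781, -1.352203369140625), (38.1297492980957, 59.6708984375), 26.774991989135742) 0.013199234541667893
top 67 ((455.30828857421875, 3.322488784790039), (23.603435516357422, 43.72024154663086), 29.34609603881836) 0.01863978522858449
rim 188 ((508.1441650390625, -297.74884033203125), (178.10256958007812, 147.9921112060547), 74.53797149658203)
lid 533
lid plane [ 0.94360042 -0.16133841 -0.28911618] [ 0.59092766 -0.29835101  0.1277169 ] [ 0.56782451 -0.38962653  0.08054155] [ 0.61525481 -0.22934228  0.17803876]
merged ((455.7024230957031, -2.234943389892578), (41.312259674072266, 62.491580963134766), 26.310955047607422)
mergedtop ((455.1404724121094, 0.5100574493408203), (27.32493019104004, 49.75288772583008), 26.097984313964844)
```

```bash
cat > plan.py <<'E'
from h import *
# waypoints: (pos mm world, Rot, claw, speed mm/row, )
def down(yaw):  # tool z down, tool y at world angle yaw(deg), tool x at yaw+90
    a=np.radians(yaw);y=np.array([np.cos(a),np.sin(a),0]);z=np.array([0,0,-1.]);x=np.cross(y,z)
    return R.from_matrix(np.stack([x,y,z],1))
def plan(wps,start=None):
    if start is None:
        s=bot.state();p=s['tool_pos']*1000;r=Rt(s)
    else: p,r=start
    rows=[];p=np.array(p,float)
    for (tp,tr,claw,sp) in wps:
        tp=np.array(tp,float)
        dv=(r.inv()*tr).as_rotvec(degrees=True)
        n=max(1,int(np.ceil(np.linalg.norm(tp-p)/sp)),int(np.ceil(np.linalg.norm(dv)/10.5)))
        for i in range(n):
            k=n-i
            sh=np.round(r.inv().apply((tp-p)/k),1 if sp<15 else 0)
            rv=np.round((r.inv()*tr).as_rotvec(degrees=True)/k,1)
            p=p+r.apply(sh);r=r*R.from_rotvec(rv,degrees=True)
            rows.append([[float(v)+0 for v in sh],[float(v)+0 for v in rv],claw])
    print(len(rows),'rows, end',np.round(p,1));
    for k in range(0,len(rows),20): print(str(rows[k:k+20]).replace('.0,',',').replace('.0]',']').replace('-0,','0,').replace('-0]','0]').replace(' ',''))
    return p,r
E
python3 - <<'E'
from plan import *
plan([((400,330,200),down(45),100,60),((455,-1,150),down(26),100,60)])
E
```

```text
12 rows, end [455.4  -1.  150.3]
[[[-40,-32,5],[0,0,3.7],100],[[-42,-29,5],[0,0,3.7],100],[[-44,-26,5],[0,0,3.7],100],[[-46,-24,5],[0,0,3.7],100],[[-47,-20,6],[0,0,3.7],100],[[-48,-18,5],[0,0,3.7],100],[[-45,-32,8],[0,0,3.2],100],[[-47,-30,8],[0,0,3.2],100],[[-49,-27,9],[0,0,3.2],100],[[-50,-25,8],[0,0,3.1],100],[[-52,-22,9],[0,0,3.2],100],[[-53,-18,8],[0,0,3.1],100]]
```

>>> apply_moves:
  series:
    - [[-40,-32,5],[0,0,3.7],100]
    - [[-42,-29,5],[0,0,3.7],100]
    - [[-44,-26,5],[0,0,3.7],100]
    - [[-46,-24,5],[0,0,3.7],100]
    - [[-47,-20,6],[0,0,3.7],100]
    - [[-48,-18,5],[0,0,3.7],100]
    - [[-45,-32,8],[0,0,3.2],100]
    - [[-47,-30,8],[0,0,3.2],100]
    - [[-49,-27,9],[0,0,3.2],100]
    - [[-50,-25,8],[0,0,3.1],100]
    - [[-52,-22,9],[0,0,3.2],100]
    - [[-53,-18,8],[0,0,3.1],100]
    - [[0,0,0],[0,0,0],100]

```text
time: 2.78
tool_pos: [0.4559, -0.0065, 0.1503]
eef_rot: [0.001, 0.534, 0.845, -0.001]
wrist_force: [0.3, 1.0, -0.5]
grip_width: 1.002
```

```bash
cat > part.py <<'E'
from h import *
import sys
n=sys.argv[1]
s=bot.state();p=camera_params('wrist');im,d=camera('wrist');cv2.imwrite(f'pics/{n}.png',im)
print(s['time'],s['tool_pos'],Rt(s).as_matrix()[:,1])
W=cloud(d,p);hsv=cv2.cvtColor(im,cv2.COLOR_BGR2HSV)
m=(hsv[...,1]>150)&(hsv[...,0]<20)&(d>0)
P=W[m];print(len(P),P.min(0),P.max(0))
for lo,hi in [(.003,.013),(.016,.03),(.003,.03)]:
    Q=P[(P[:,2]>lo)&(P[:,2]<hi)];print(lo,len(Q),cv2.minAreaRect((Q[:,:2]*1000).astype(np.float32)),np.median(Q[:,2]))
E
python3 part.py w1
```

```text
2.775 [ 0.45586146 -0.00654203  0.15028054] [ 9.03300950e-01  4.29006725e-01 -7.89728026e-04]
2900 [ 0.416866   -0.03418072 -0.00270848] [0.73470826 0.12678439 0.21231884]
0.003 1551 ((577.2716064453125, 50.42046356201172), (302.0547790527344, 144.17333984375), 5.696288585662842) 0.008901618250393817
0.016 1270 ((455.7309875488281, 0.9644527435302734), (29.079341888427734, 44.07130432128906), 29.83429718017578) 0.017873178936874845
0.003 2838 ((577.2716064453125, 50.42046356201172), (302.0547790527344, 144.17333984375), 5.696288585662842) 0.009933707740579306
```

View pics/w1.png

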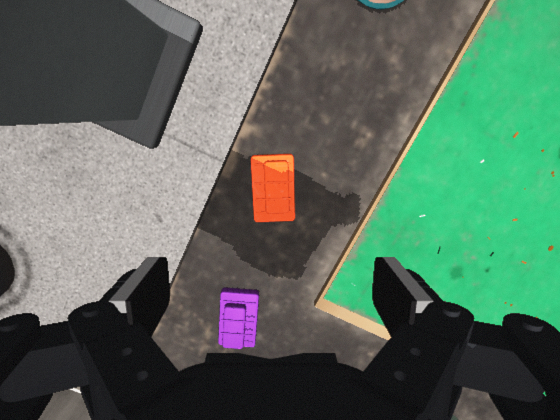

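Run:
```python
from h import *
s=bot.state();p=camera_params('wrist');im,d=camera('wrist');W=cloud(d,p);hsv=cv2.cvtColor(im,cv2.COLOR_BGR2HSV)
m=((hsv[...,1]>150)&(hsv[...,0]<20)).astype(np.uint8)
n,l,st,c=cv2.connectedComponentsWithStats(m);k=1+st[1:,4].argmax();m=(l==k)
print(st[k],c[k])
P=W[m&(d>0)]
for lo,hi in [(-.005,.013),(.016,.03),(.004,.03)]:
    Q=P[(P[:,2]>lo)&(P[:,2]<hi)];print(lo,len(Q),cv2.minAreaRect((Q[:,:2]*1000).astype(np.float32)),np.median(Q[:,2]),Q[:,:2].mean(0))
yaw=np.radians(26);ex=np.array([np.cos(yaw),np.sin(yaw)]);ey=np.array([-ex[1],ex[0]])
for lo,hi in [(.004,.013),(.016,.03)]:
    Q=P[(P[:,2]>lo)&(P[:,2]<hi)][:,:2];a=Q@ex;b=Q@ey
    print(np.percentile(a,[1,99]),np.percentile(b,[1,99]))
    ca=np.mean(np.percentile(a,[1,99]));cb=np.mean(np.percentile(b,[1,99]));print('centre',ca*ex+cb*ey)
# bench level
b=W[(d>0)&(W[...,0]>.43)&(W[...,0]<.5)&(W[...,1]>-.08)&(W[...,1]<.08)&(W[...,2]<.006)];print('bench z',np.median(b[:,2]))
cv2.imwrite('pics/w1z.png',cv2.resize(im[130:250,220:330],None,fx=5,fy=5,interpolation=2))
```

```text
[ 249  158   45   68 2850] [271.2445614  191.08385965]
-0.005 1545 ((457.9144592285156, -3.103771209716797), (37.648765563964844, 61.49040222167969), 27.772172927856445) 0.008777613182379074 [ 0.4548482  -0.00169873]
0.016 1269 ((455.8466796875, 1.0756111145019531), (29.605148315429688, 44.09856033325195), 28.16998863220215) 0.01786506875496796 [0.45774815 0.00286037]
0.004 2772 ((457.06072998046875, -1.5222930908203125), (35.920806884765625, 57.90081024169922), 27.825847625732422) 0.009980524711861227 [4.56134874e-01 2.25934123e-04]
[0.39214896 0.42806386] [-0.23027611 -0.17292208]
centre [ 0.45697643 -0.00141725]
[0.39771289 0.42333462] [-0.21970127 -0.17725779]
centre [0.45598401 0.00156955]
bench z -0.001091188130791898
```

View pics/w1z.png

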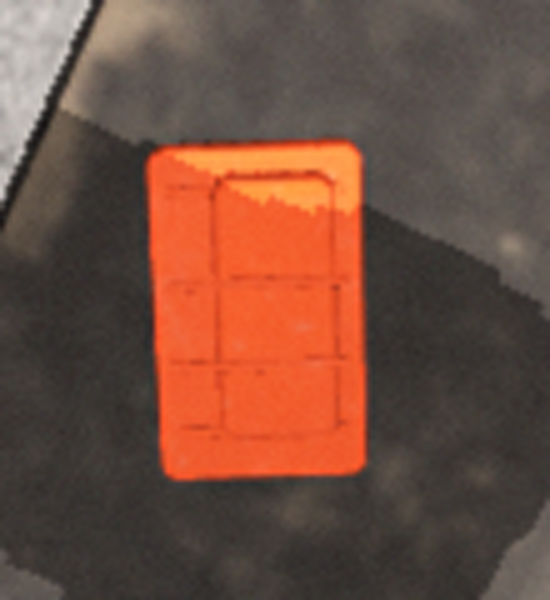

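Run:
```python
from plan import *
plan([((457,-1,40),down(27.5),80,40),((457,-1,4),down(27.5),80,20)])
```

```text
5 rows, end [456.9  -1.4   4.4]
[[[0,0,37],[0,0,-0.5],80],[[0,1,37],[0,0,-0.5],80],[[-1,0,36],[0,0,-0.6],80],[[0,0,18],[0,0,0],80],[[0,0,18],[0,0,0],80]]
```

>>> apply_moves:
  series:
    - [[0,0,37],[0,0,-0.5],80]
    - [[0,1,37],[0,0,-0.5],80]
    - [[-1,0,36],[0,0,-0.6],80]
    - [[0,0,18],[0,0,0],80]
    - [[0,0,18],[0,0,0],80]
    - [[0,0,0],[0,0,0],80]

```text
time: 3.62
tool_pos: [0.4562, 0.0008, 0.0036]
eef_rot: [-0.001, 0.516, 0.856, 0.0]
wrist_force: [0.2, -0.0, -0.6]
grip_width: 0.799
```

>>> apply_moves:
  series:
    - [[0,0,0],[0,0,0],0]
    - [[0,0,0],[0,0,0],0]
    - [[0,0,0],[0,0,0],0]
    - [[0,0,0],[0,0,0],0]
    - [[0,0,0],[0,0,0],0]

```text
time: 4.25
tool_pos: [0.4573, -0.0008, 0.0056]
eef_rot: [0.001, 0.518, 0.856, 0.001]
wrist_force: [-1.5, 0.5, 5.1]
grip_width: 0.39
```

Run:
```python
from plan import *
plan([((457,-1,60),down(27.5),0,20),((460,-100,190),down(45),0,60),((500,-290,200),down(82),0,60)])
```

```text
10 rows, end [ 499.7 -289.5  199.6]
[[[0,0,-18],[0,0,0.1],0],[[0,0,-18],[0.1,0,0],0],[[0,0,-18],[0,0,0.1],0],[[-30,-14,-43],[0,0,-5.8],0],[[-28,-18,-44],[0,0,-5.9],0],[[-26,-20,-43],[0,0,-5.8],0],[[-41,-26,-3],[0,0,-9.3],0],[[-36,-33,-2],[0,0,-9.2],0],[[-30,-38,-3],[0,0,-9.3],0],[[-23,-42,-2],[0,0,-9.2],0]]
```

>>> apply_moves:
  series:
    - [[0,0,0],[0,0,0],0]
    - [[0,0,-18],[0,0,0],0]
    - [[0,0,-18],[0,0,0],0]
    - [[0,0,-18],[0,0,0],0]
    - [[-30,-14,-43],[0,0,-5.8],0]
    - [[-28,-18,-44],[0,0,-5.9],0]
    - [[-26,-20,-43],[0,0,-5.8],0]
    - [[-41,-26,-3],[0,0,-9.3],0]
    - [[-36,-33,-2],[0,0,-9.2],0]
    - [[-30,-38,-3],[0,0,-9.3],0]
    - [[-23,-42,-2],[0,0,-9.2],0]
    - [[0,0,0],[0,0,0],0]
    - [[0,0,0],[0,0,0],0]

```text
time: 5.88
tool_pos: [0.4997, -0.289, 0.1984]
eef_rot: [-0.0, 0.069, 0.998, 0.001]
wrist_force: [0.3, 0.6, 0.4]
grip_width: 0.392
```

Run:
```python
from h import *
s=bot.state();p=camera_params('wrist');im,d=camera('wrist');W=cloud(d,p);cv2.imwrite('pics/w2.png',im)
print(s['tool_pos'],s['grip_width'],s['wrist_force'])
np.savez('w2.npz',im=im,d=d,W=W)
```

```text
[ 0.49969248 -0.28899766  0.19842761] 0.39203445803026177 [0.33619499 0.56043356 0.41058982]
```

View pics/w2.png

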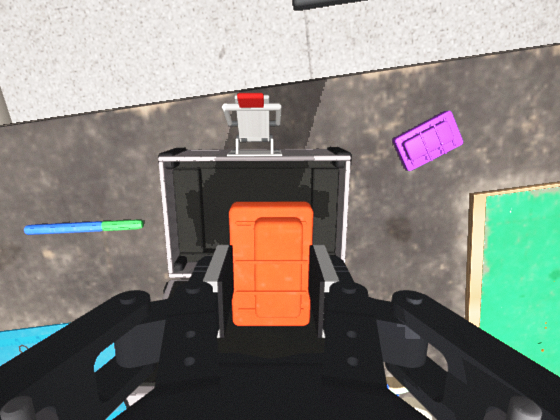

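Run:
```python
from h import *
from scipy.optimize import minimize
R_=[]
z=np.load('w2.npz');W=z['W'];d=z['d'];hsv=cv2.cvtColor(z['im'],cv2.COLOR_BGR2HSV)
m=(d>0)&(W[...,0]>.42)&(W[...,0]<.66)&(W[...,1]<-.18)&(W[...,1]>-.42)&(abs(W[...,2]-.06)<.004)&(hsv[...,0]>25)
v=np.mgrid[0:420,0:560][0];m&=v<280
print(m.sum());r=W[m][:,:2]*1000
def inside(P,c,y): 
    a=np.radians(y);D=P-c;return np.stack([D[:,0]*np.cos(a)+D[:,1]*np.sin(a),-D[:,0]*np.sin(a)+D[:,1]*np.cos(a)],1)
def cost(q,P):
    L=inside(P,q[:2],q[2]);dx=55-abs(L[:,0]);dy=80-abs(L[:,1])
    # distance to rim band centre rect 53x78
    qx=abs(L[:,0])-53;qy=abs(L[:,1])-78
    sd=np.where((qx<0)&(qy<0),np.maximum(qx,qy),np.hypot(np.maximum(qx,0),np.maximum(qy,0)))
    return np.mean(np.minimum(abs(sd),10)**1.0)
for n,P in [('wrist',r),('scene',np.load('rim_scene.npy')[:,:2]*1000),('side',np.load('rim_side.npy')[:,:2]*1000)]:
    best=min((minimize(cost,[x0,-300,y0],args=(P,),method='Nelder-Mead',options=dict(xatol=.02,fatol=1e-4,maxiter=2000)) for x0 in(505,515,525) for y0 in(-12,-8,-4)),key=lambda o:o.fun)
    print(n,best.x,best.fun)
p=W
for u,vv in [(162,155),(349,155),(252,100),(252,128),(240,108),(265,108),(252,152)]:
    print((u,vv),np.round(W[vv,u]*1000))
```

```text
1027
wrist [ 521.32599411 -304.34065805   -7.6006467 ] 1.7153581293851277
scene [ 520.06957016 -308.9221104    -8.04641395] 2.150963705746108
side [ 518.63471244 -303.98825737   -8.24699816] 3.2530359018745165
(162, 155) [ 456. -374.   53.]
(349, 155) [ 478. -218.   52.]
(252, 100) [ 425. -290.   98.]
(252, 128) [ 444. -295.   62.]
(240, 108) [ 429. -300.   88.]
(265, 108) [ 431. -282.   89.]
(252, 152) [ 465. -299.   40.]
```

Run:
```python
from plan import *
plan([((518,-304,80),down(82),0,60),((518,-304,29),down(82),0,18)])
```

```text
6 rows, end [ 517.9 -303.7   29.4]
[[[-7,-4,39],[0,0,0.1],0],[[-7,-5,40],[0,0,0],0],[[-6,-4,39],[0.1,0,0.1],0],[[0,0,17],[0,0,0],0],[[0,0,17],[0,0,0],0],[[0,0,17],[0,0,0],0]]
```

>>> apply_moves:
  series:
    - [[-7,-4,39],[0,0,0.1],0]
    - [[-7,-5,40],[0,0,0],0]
    - [[-6,-4,39],[0.1,0,0.1],0]
    - [[0,0,17],[0,0,0],0]
    - [[0,0,17],[0,0,0],0]
    - [[0,0,17],[0,0,0],0]
    - [[0,0,0],[0,0,0],0]

```text
time: 6.8
tool_pos: [0.518, -0.3055, 0.029]
eef_rot: [-0.0, 0.07, 0.998, -0.001]
wrist_force: [-0.3, 0.2, -0.0]
grip_width: 0.392
```

>>> apply_moves:
  series:
    - [[0,0,1],[0,0,0],0]
    - [[0,0,0],[0,0,0],0]
    - [[0,0,0],[0,0,0],55]
    - [[0,0,0],[0,0,0],55]
    - [[0,0,0],[0,0,0],55]
    - [[0,0,-20],[0,0,0],55]
    - [[0,0,-40],[0,0,0],55]
    - [[0,0,-55],[0,0,0],55]
    - [[0,0,-55],[0,0,0],0]
    - [[0,0,0],[0,0,0],0]

```text
time: 8.05
tool_pos: [0.521, -0.307, 0.2037]
eef_rot: [0.005, 0.071, 0.997, -0.003]
wrist_force: [-1.0, -0.4, -0.7]
grip_width: 0.131
```

Run:
```python
from h import *
s=bot.state();p=camera_params('wrist');im,d=camera('wrist');W=cloud(d,p);cv2.imwrite('pics/w3.png',im)
print(s['time'],s['tool_pos'],s['grip_width'])
np.savez('w3.npz',im=im,d=d,W=W)
im,d=camera('scene');W=cloud(d,camera_params('scene'));cv2.imwrite('pics/s3.png',cv2.resize(im[170:330,270:440],None,fx=4,fy=3.7,interpolation=2))
# heights behind the lid
m=(d>0)&(W[...,0]>.62)&(W[...,0]<.8)&(W[...,1]>-.42)&(W[...,1]<-.12)
for x in range(62,80,2):
  print(x,[ (lambda q: round(float(q.max()*1000)) if len(q) else None)(W[...,2][m&(abs(W[...,0]-x/100-.01)<.01)&(abs(W[...,1]-y/100-.01)<.01)]) for y in range(-42,-12,2)])
```

```text
8.05 [ 0.52097831 -0.30695125  0.20373233] 0.13116389734176376
62 [10, 7, -747, -749, 5, 172, 2, -1, -750, 6, 6, 6, 8, 5, 5]
64 [11, 9, -746, -749, -750, -749, -749, -750, -751, -752, 6, 5, 5, 6, 4]
66 [9, 15, -747, -753, -750, -749, -749, -748, -751, -749, 4, 5, 7, 6, 7]
68 [17, 22, 5, -750, -752, -753, -750, -748, -746, -752, 3, 11, 26, 5, 4]
70 [18, 11, 9, -751, -753, -754, -751, -750, -747, -752, 18, 22, 23, 21, 5]
72 [10, 8, 8, -751, -751, -750, -747, -749, -750, -747, -750, 14, 7, 24, 8]
74 [12, 17, 19, 19, 19, -744, -750, -746, -747, -750, -755, 5, 21, 24, 4]
76 [24, 23, 23, 22, 20, 9, 4, -750, -751, -752, -747, -751, -748, 5, 7]
78 [21, 22, 22, 23, 117, 112, 114, 112, 17, -753, -744, -751, 4, 4, 7]
```

View pics/w3.png

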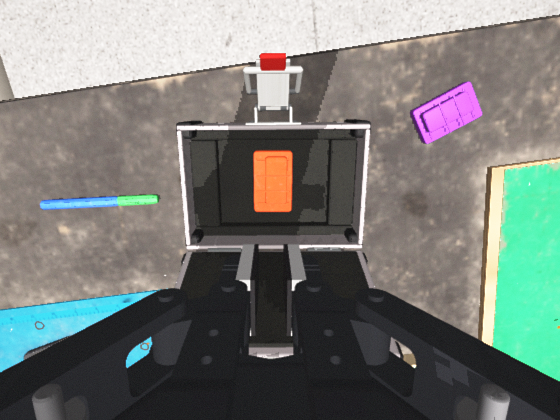

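View pics/s3.png

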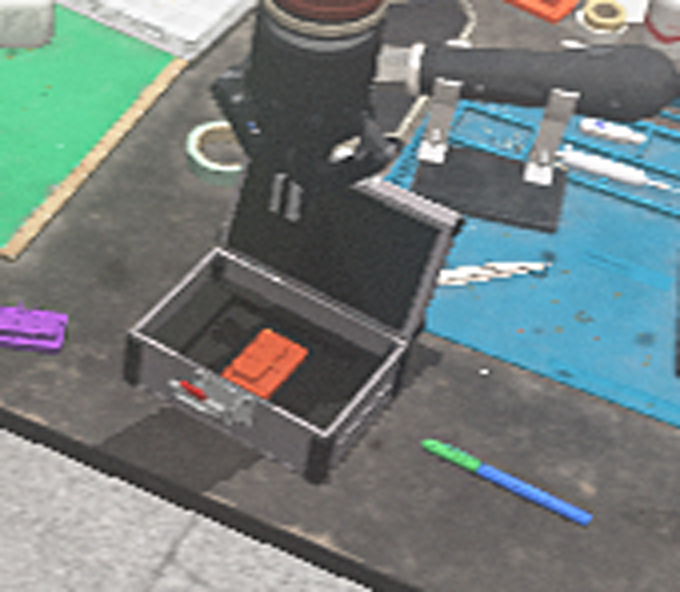

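```bash
cat > case.py <<'E'
from plan import *
C=np.array([520.5,-304.5,0]);YAW=-8.0
ex=np.array([np.cos(np.radians(YAW)),np.sin(np.radians(YAW)),0]);ey=np.array([-ex[1],ex[0],0])
def cw(X,Z,Y=0): return C+X*ex+Y*ey+np.array([0,0,Z])
def tocase(p): D=np.asarray(p)-C; return np.array([D@ex,D@ey,D[2]])
E
python3 - <<'E'
from case import *
z=np.load('side0.npz');W=z['W'];L=(W*1000-C);X=L@ex;Y=L@ey;Z=L[...,2]
for x in range(70,220,15): print(x,[ (lambda q: round(float(np.percentile(q,98))) if len(q) else None)(Z[(abs(X-x)<7.5)&(abs(Y-y)<10)&(Z>-20)]) for y in range(-80,90,20)])
w=[(cw(30,225),down(82),0,60),(cw(140,225),down(82),0,60),(cw(140,145),down(82),0,50)]
for th in np.linspace(1.86,0.06,16):
    s=100;w.append((cw(66-s*np.cos(th)+18*np.sin(th),60+s*np.sin(th)+18*np.cos(th)),down(82),0,40))
plan(w)
E
```

```text
70 [150, 159, 159, 157, 159, 160, 159, 158, 150]
85 [165, 165, 166, 176, 177, 176, 166, 165, 164]
100 [1, 1, 1, 172, 172, 175, 134, 163, 163]
115 [3, 4, 5, 5, 4, 5, 17, 19, 1]
130 [4, 6, 5, 6, 5, 6, None, 19, 1]
145 [5, 5, 9, 13, 6, 5, 19, 21, 14]
160 [4, 12, 12, 4, 5, 5, None, 19, 2]
175 [5, 14, 15, 5, 5, 7, None, 20, 11]
190 [5, 16, 5, 5, 6, 6, None, 19, 19]
205 [16, 4, 4, 5, 5, 7, None, 20, 16]
21 rows, end [ 488.3 -300.2   83.6]
[[[-33,1,-26],[-0.1,0,-0.1],0],[[-55,0,0],[0,0,0],0],[[-55,0,0],[0,0,0],0],[[0,0,40],[0,0,0],0],[[0,0,40],[0,0,0],0],[[29,0,-6],[0,0,0],0],[[11,0,-5],[0,0,0],0],[[12,0,-3],[0,0,0],0],[[12,0,-2],[0,0,0],0],[[12,0,-1],[0,0,0],0],[[12,0,1],[0,0,0],0],[[12,0,2],[0,0,0],0],[[11,0,4],[0,0,0],0],[[12,0,5],[0,0,0],0],[[10,0,6],[0,0,0],0],[[9,0,8],[0,0,0],0],[[9,0,9],[0,0,0],0],[[7,0,9],[0,0,0],0],[[7,0,11],[0,0,0],0],[[5,0,11],[0,0,0],0]]
[[[3,0,12],[0,0,0],0]]
```

>>> apply_moves:
  series:
    - [[0,0,-26],[0,0,0],0]
    - [[-33,1,0],[0,0,0],0]
    - [[-55,0,0],[0,0,0],0]
    - [[-55,0,0],[0,0,0],0]
    - [[0,0,0],[0,0,0],0]
    - [[0,0,40],[0,0,0],0]
    - [[0,0,40],[0,0,0],0]
    - [[0,0,0],[0,0,0],0]

```text
time: 9.15
tool_pos: [0.6553, -0.3234, 0.1386]
eef_rot: [-0.006, 0.071, 0.997, 0.001]
wrist_force: [-0.9, -0.3, 0.2]
grip_width: 0.003
```

>>> apply_moves:
  series:
    - [[29,0,-6],[0,0,0],0]
    - [[11,0,-5],[0,0,0],0]
    - [[12,0,-3],[0,0,0],0]
    - [[12,0,-2],[0,0,0],0]
    - [[12,0,-1],[0,0,0],0]
    - [[12,0,1],[0,0,0],0]
    - [[12,0,2],[0,0,0],0]
    - [[11,0,4],[0,0,0],0]
    - [[12,0,5],[0,0,0],0]

```text
time: 10.28
tool_pos: [0.537, -0.3072, 0.1488]
eef_rot: [-0.0, 0.071, 0.998, -0.001]
wrist_force: [0.9, -0.1, 0.3]
grip_width: -0.001
```

```bash
cat > look.py <<'E'
from case import *
import sys
n=sys.argv[1]
s=bot.state();print(round(s['time'],2),'tcp case',np.round(tocase(s['tool_pos']*1000),1),'F',np.round(s['wrist_force'],1),'g',round(s['grip_width'],2))
for c,(x0,y0,w,h,f) in {'side':(200,120,130,100,6),'scene':(270,190,150,112,5)}.items():
    if c in sys.argv[2]:
        im,d=camera(c);cv2.imwrite(f'pics/{n}_{c}.png',cv2.resize(im[y0:y0+h,x0:x0+w],None,fx=f,fy=f,interpolation=2));np.savez(f'{n}_{c}.npz',im=im,W=cloud(d,camera_params(c)))
if 'wrist' in sys.argv[2]:
    p=camera_params('wrist');im,d=camera('wrist');cv2.imwrite(f'pics/{n}_wrist.png',im);np.savez(f'{n}_wrist.npz',im=im,W=cloud(d,p))
E
python3 look.py a side
```

```text
10.28 tcp case [ 16.7  -0.3 148.8] F [ 0.9 -0.1  0.3] g -0.0
```

View pics/a_side.png

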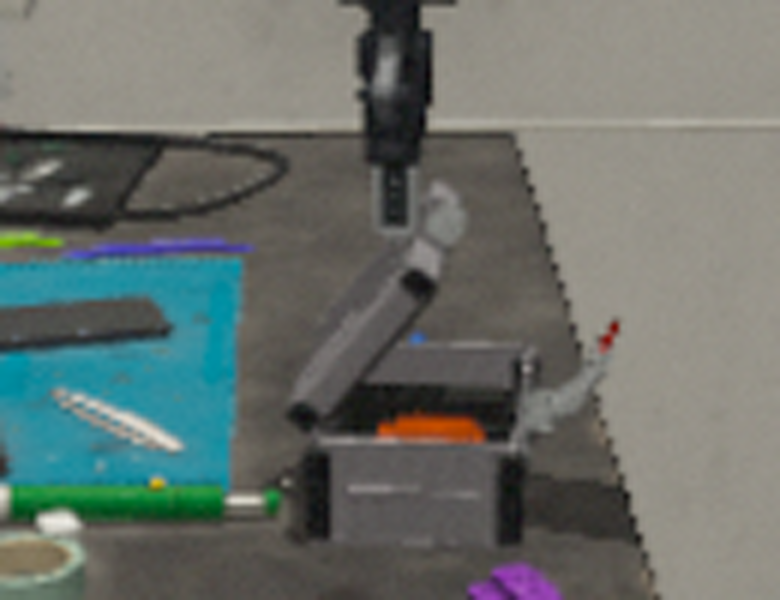

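>>> apply_moves:
  series:
    - [[10,0,6],[0,0,0],0]
    - [[9,0,8],[0,0,0],0]
    - [[9,0,9],[0,0,0],0]
    - [[7,0,9],[0,0,0],0]
    - [[7,0,11],[0,0,0],0]
    - [[5,0,11],[0,0,0],0]
    - [[3,0,12],[0,0,0],0]
    - [[0,0,4],[0,0,0],0]
    - [[0,0,0],[0,0,0],0]

```text
time: 11.45
tool_pos: [0.4886, -0.3003, 0.079]
eef_rot: [-0.0, 0.07, 0.998, -0.001]
wrist_force: [-0.0, 1.0, 0.5]
grip_width: -0.005
```

```bash
python3 look.py b side
```

```text
11.45 tcp case [-32.1  -0.3  79. ] F [-0.   1.   0.5] g -0.0
```

View pics/b_side.png

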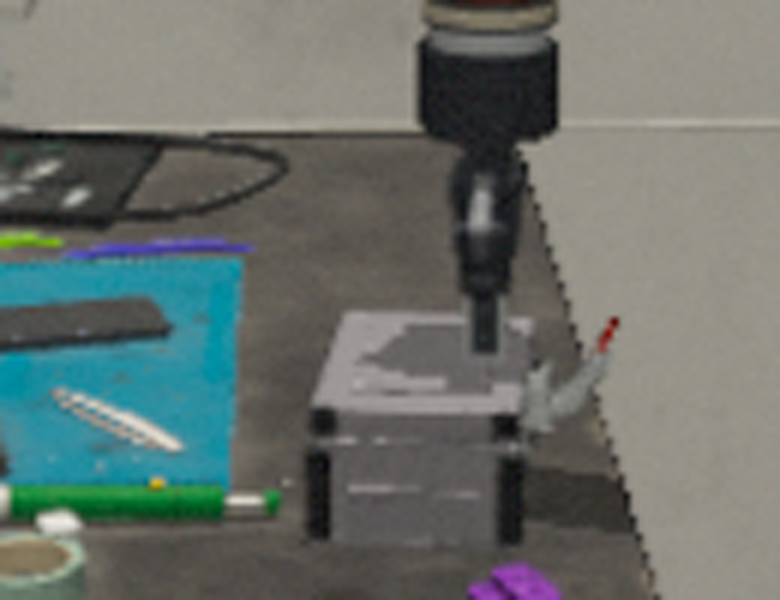

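>>> apply_moves:
  series:
    - [[0,0,2],[0,0,0],0]
    - [[0,0,2],[0,0,0],0]
    - [[0,0,0],[0,0,0],0]

```text
time: 11.88
tool_pos: [0.4892, -0.3005, 0.078]
eef_rot: [0.001, 0.07, 0.998, -0.001]
wrist_force: [-2.4, 2.0, 13.9]
grip_width: 0.001
```

>>> apply_moves:
  series:
    - [[0,0,-25],[0,0,0],0]
    - [[0,0,-50],[0,0,0],0]
    - [[35,0,-40],[0,0,0],0]
    - [[15,0,0],[0,0,0],0]
    - [[0,0,0],[0,0,0],0]
    - [[0,0,0],[0,0,0],0]

```text
time: 12.62
tool_pos: [0.4394, -0.2927, 0.1892]
eef_rot: [-0.001, 0.07, 0.998, -0.0]
wrist_force: [0.7, -0.1, 0.5]
grip_width: -0.001
```

```bash
python3 look.py c wrist
python3 - <<'E'
from case import *
z=np.load('c_wrist.npz');W=z['W'];im=z['im'];cv2.imwrite('pics/c_z.png',cv2.resize(im[60:260,170:370],None,fx=3,fy=3,interpolation=2))
hsv=cv2.cvtColor(im,cv2.COLOR_BGR2HSV);L=W*1000-C;K=np.stack([L@ex,L@ey,L[...,2]],-1)
m=((hsv[...,0]<8)|(hsv[...,0]>172))&(hsv[...,1]>150)&(K[...,2]>60)&(K[...,2]<120)
print('tab',m.sum(),np.median(K[m],0),np.percentile(K[m],[2,98],axis=0))
m=(K[...,0]<-60)&(K[...,0]>-125)&(abs(K[...,1])<30)&(K[...,2]>40)&(K[...,2]<120)
q=K[m]
for x in range(-125,-58,4):
    a=q[abs(q[:,0]-x)<2]
    if len(a):print(x,len(a),np.round([a[:,1].min(),a[:,1].max(),a[:,2].min(),np.median(a[:,2]),a[:,2].max()]))
m=(abs(K[...,0])<50)&(abs(K[...,1])<70)&(K[...,2]>60)&(K[...,2]<100);print('lid z',np.median(K[m],0))
# lid edges
m=(K[...,2]>74)&(K[...,2]<84)&(abs(K[...,0])<70)&(abs(K[...,1])<95);print('lid ext',np.percentile(K[m],[1,99],axis=0))
E
```

```text
12.62 tcp case [-82.    0.4 189.2] F [ 0.7 -0.1  0.5] g -0.0
tab 194 [-98.61769834  -0.36521432 100.84651813] [[-100.93362368   -8.59143505   93.08279981]
 [ -94.19596586    7.92624741  102.79981898]]
-101 162 [-12.  11.  81.  92. 104.]
-97 162 [-13.  12.  78.  97. 103.]
-93 272 [-21.  21.  74.  87.  95.]
-89 49 [-21.  20.  75.  85.  87.]
-85 132 [-22.  21.  64.  68.  76.]
-81 191 [-21.  21.  55.  64.  68.]
-77 137 [-21.  20.  55.  62.  64.]
-73 101 [-12.  13.  51.  59.  61.]
-69 117 [-15.  15.  50.  54.  58.]
-65 380 [-15.  15.  49.  70.  75.]
-61 34 [-15.  14.  65.  67.  73.]
lid z [-31.07745465  -2.67165051  77.35751129]
lid ext [[-54.85596494 -78.50565224  74.28151155]
 [ 46.71649331  78.49694648  79.49698575]]
```

View pics/c_z.png

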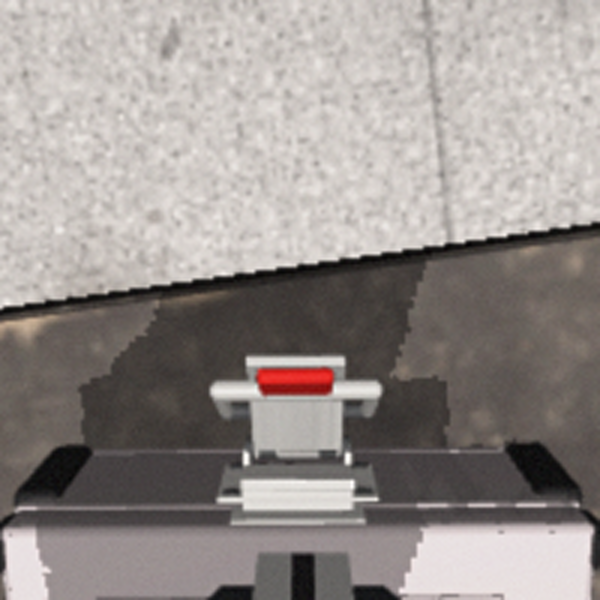

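Run:
```python
from case import *
s=plan([(cw(-135,189),down(82),0,60),(cw(-135,90),down(82),0,50)])
plan([(cw(-66,90),down(82),0,8)],s)
```

```text
3 rows, end [ 387.1 -285.4   90.2]
[[[53,0,0],[0,-0.1,0],0],[[0,0,50],[0,0,0],0],[[0,0,49],[0,0,0],0]]
9 rows, end [ 455.1 -295.3   90. ]
[[[-7.6,0,0],[0,0,0],0],[[-7.7,0,0],[0,0,0],0],[[-7.6,0,0],[0,0,0],0],[[-7.7,-0.1,0],[0,0,0],0],[[-7.6,0,0],[0,0,0],0],[[-7.7,-0.1,0],[0,0,0],0],[[-7.6,0,0.1],[0,0,0],0],[[-7.7,-0.1,0],[0,0,0],0],[[-7.6,0,0.1],[0,0,0],0]]
```

>>> apply_moves:
  series:
    - [[53,0,0],[0,0,0],0]
    - [[0,0,0],[0,0,0],0]
    - [[0,0,50],[0,0,0],0]
    - [[0,0,49],[0,0,0],0]
    - [[0,0,0],[0,0,0],0]
    - [[0,0,0],[0,0,0],0]

```text
time: 13.42
tool_pos: [0.388, -0.2864, 0.0921]
eef_rot: [0.001, 0.07, 0.998, -0.001]
wrist_force: [-0.1, -0.2, 0.6]
grip_width: 0.003
```

```bash
python3 look.py d "side scene"
```

```text
13.43 tcp case [-133.7   -0.5   92.1] F [-0.1 -0.2  0.6] g 0.0
```

View pics/d_side.png

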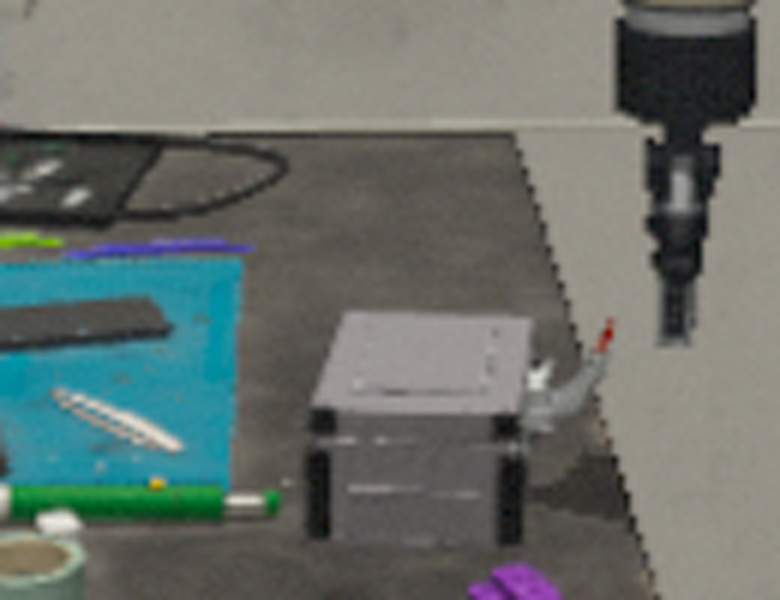

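>>> apply_moves:
  series:
    - [[-10,0,1],[0,0,0],0]
    - [[-10,0,1],[0,0,0],0]
    - [[-8,0,0],[0,0,0],0]
    - [[-8,0,0],[0,0,0],0]
    - [[-8,0,0],[0,0,0],0]
    - [[-8,0,0],[0,0,0],0]
    - [[-8,0,0],[0,0,0],0]
    - [[-8,0,0],[0,0,0],0]
    - [[0,0,0],[0,0,0],0]

```text
time: 14.65
tool_pos: [0.4547, -0.2954, 0.0893]
eef_rot: [0.0, 0.07, 0.998, -0.001]
wrist_force: [0.2, 0.2, 0.1]
grip_width: 0.002
```

```bash
python3 look.py e "side scene"
```

```text
14.65 tcp case [-66.5  -0.2  89.3] F [0.2 0.2 0.1] g 0.0
```

View pics/e_side.png

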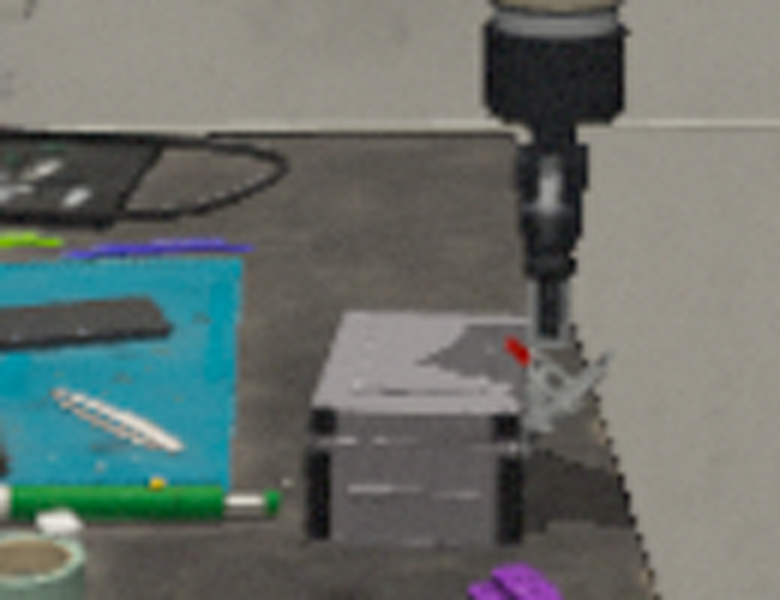

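View pics/e_scene.png

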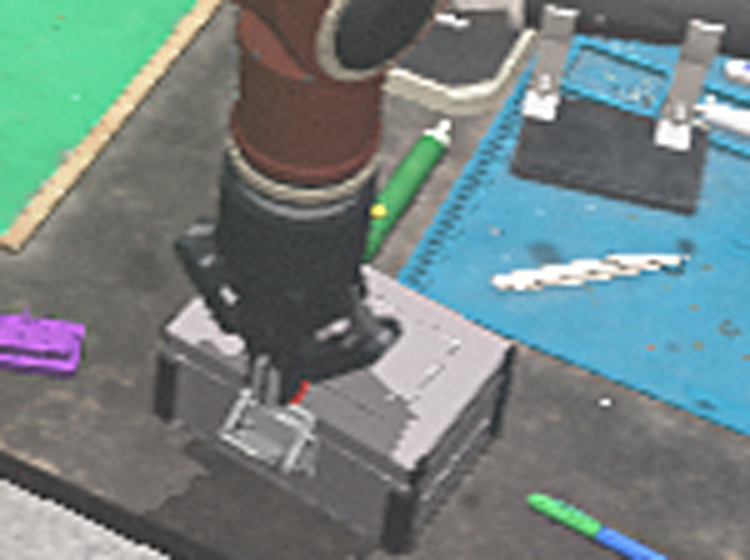

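Run:
```python
from case import *
def P(th,r): return np.array([-69-r*np.sin(th)-4.5*np.cos(th), 50-r*np.cos(th)+4.5*np.sin(th)])
w=[(cw(-66,108),down(82),0,40),(cw(-98,108),down(82),0,40),(cw(-98,88),down(82),0,20)]
s=plan(w,)
w=[]
for th,r,off in [(2.1,37,1),(1.9,37,1),(1.7,36,1),(1.57,36,3),(1.45,36,6),(1.3,35,9)]:
    p=P(th,r);print(th,np.round(p,1));w.append((cw(p[0]-off,p[1]),down(82),0,10))
s=plan(w,s);w=[]
for th,r in [(1.15,34),(1.0,33),(.85,31),(.7,28),(.55,25),(.4,23),(.25,21),(.1,20),(-.03,20)]:
    p=P(th,r);print(th,np.round(p,1));w.append((cw(p[0]-11,max(p[1],30)),down(82),0,9))
plan(w,s)
```

```text
4 rows, end [ 423.9 -291.2   88.2]
[[[-2,0,-19],[-0.1,0,-0.1],0],[[32,0,0],[0,0,0],0],[[0,0,10],[0,0,0],0],[[0,0,10],[0,0,0],0]]
2.1 [-98.7  72.6]
1.9 [-102.6   66.2]
1.7 [-104.1   59.1]
1.57 [-105.    54.5]
1.45 [-105.3   50.1]
1.3 [-103.9   45. ]
7 rows, end [ 408.7 -288.8   44.9]
[[[1,0.1,7.8],[0,0,0],0],[[1.1,0.2,7.9],[0,0,0],0],[[3.9,0,6.3],[0,0,0],0],[[1.5,0,7.1],[0,0,0],0],[[2.9,0,4.7],[0,0,0],0],[[3.3,0,4.3],[0,0,0],0],[[1.6,0,5.2],[0,0,0],0]]
1.15 [-101.9   40.2]
1.0 [-99.2  36. ]
0.85 [-95.3  32.9]
0.7 [-90.5  31.5]
0.55 [-85.9  31. ]
0.4 [-82.1  30.6]
0.25 [-78.6  30.8]
0.1 [-75.5  30.5]
-0.03 [-72.9  29.9]
9 rows, end [ 437.4 -292.8   30. ]
[[[0,0,4.7],[0,0,0],0],[[-2.7,0,4.3],[0,0,0],0],[[-3.9,0,3],[0,0,0],0],[[-4.8,0,1.5],[0,0,0],0],[[-4.6,0,0.4],[0,0,0],0],[[-3.8,0,0.5],[0,0,0],0],[[-3.5,0,-0.2],[0,0,0],0],[[-3.1,0,0.2],[0,0,0],0],[[-2.6,0,0.5],[0,0,0],0]]
```

>>> apply_moves:
  series:
    - [[0,0,-19],[0,0,0],0]
    - [[32,0,0],[0,0,0],0]
    - [[0,0,10],[0,0,0],0]
    - [[0,0,10],[0,0,0],0]
    - [[1,0,8],[0,0,0],0]
    - [[1,0,8],[0,0,0],0]
    - [[4,0,6],[0,0,0],0]
    - [[1.5,0,7],[0,0,0],0]
    - [[0,0,0],[0,0,0],0]

```text
time: 15.88
tool_pos: [0.4141, -0.2896, 0.0587]
eef_rot: [-0.001, 0.071, 0.998, -0.0]
wrist_force: [0.1, -0.7, 0.0]
grip_width: -0.001
```

```bash
python3 look.py f "side scene wrist"
python3 - <<'E'
import cv2
im=cv2.imread('pics/f_wrist.png');cv2.imwrite('pics/f_wz.png',cv2.resize(im[100:420,130:430],None,fx=1.8,fy=1.8))
E
```

```text
15.88 tcp case [-1.074e+02 -1.000e-01  5.870e+01] F [ 0.1 -0.7  0. ] g -0.0
```

View pics/f_side.png

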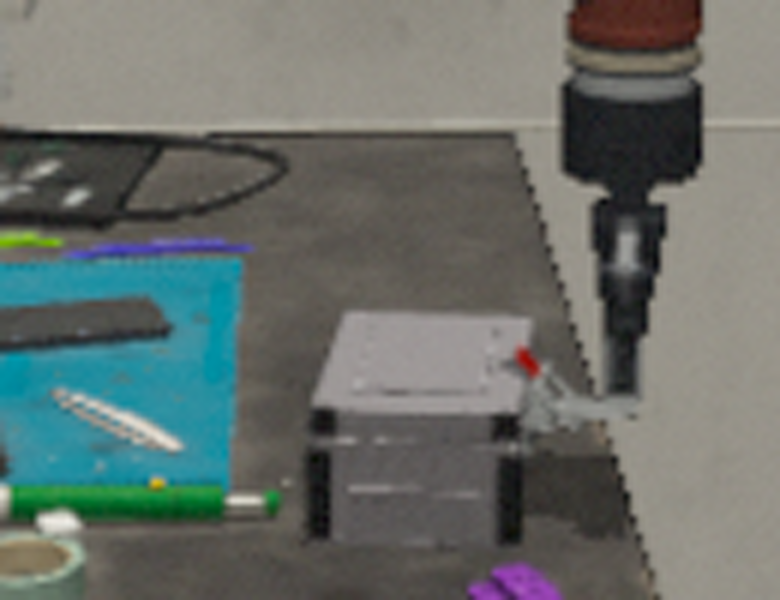

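View pics/f_scene.png

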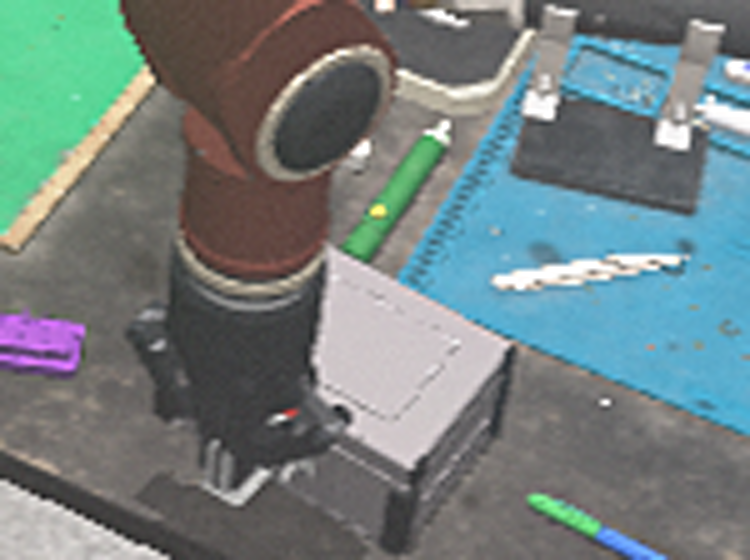

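View pics/f_wz.png

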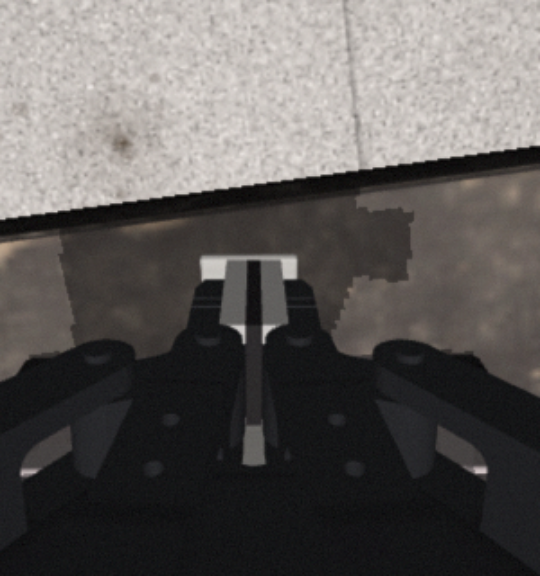

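>>> apply_moves:
  series:
    - [[2,0,5],[0,0,0],0]
    - [[3,0,4.5],[0,0,0],0]
    - [[1.5,0,5],[0,0,0],0]
    - [[0,0,4.7],[0,0,0],0]
    - [[-2.7,0,4.3],[0,0,0],0]
    - [[0,0,0],[0,0,0],0]

```text
time: 16.77
tool_pos: [0.4106, -0.2893, 0.0353]
eef_rot: [-0.001, 0.071, 0.998, -0.001]
wrist_force: [0.5, -0.0, 3.2]
grip_width: -0.003
```

```bash
python3 look.py g "side scene"
```

```text
16.77 tcp case [-111.    -0.3   35.3] F [ 0.5 -0.   3.2] g -0.0
```

View pics/g_side.png

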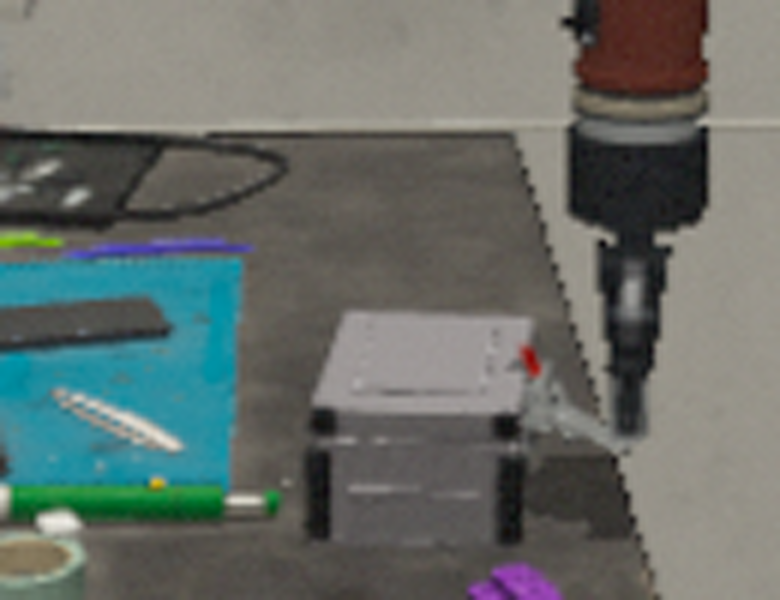

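View pics/g_scene.png

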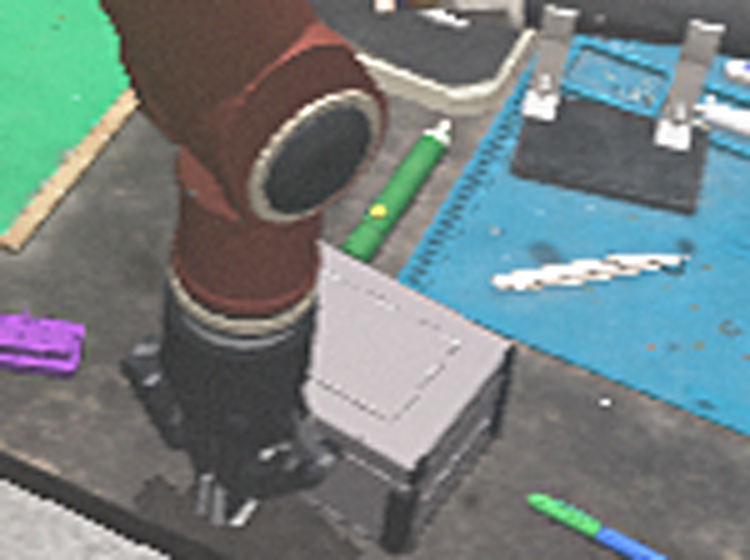

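>>> apply_moves:
  series:
    - [[-3.9,0,3],[0,0,0],0]
    - [[-4.8,0,1.5],[0,0,0],0]
    - [[-4.6,0,0.4],[0,0,0],0]
    - [[-3.8,0,0.5],[0,0,0],0]
    - [[-3.5,0,0],[0,0,0],0]
    - [[0,0,0],[0,0,0],0]

```text
time: 17.62
tool_pos: [0.4339, -0.2929, 0.0309]
eef_rot: [0.002, 0.07, 0.998, -0.002]
wrist_force: [0.2, -0.6, -0.1]
grip_width: 0.001
```

>>> apply_moves:
  series:
    - [[-3,0,0],[0,0,0],0]
    - [[-2.5,0,0],[0,0,0],0]
    - [[0,0,0],[0,0,0],0]
    - [[0,0,0],[0,0,0],0]

```text
time: 18.12
tool_pos: [0.4367, -0.2931, 0.0305]
eef_rot: [-0.0, 0.071, 0.998, -0.001]
wrist_force: [-1.1, -0.8, 0.0]
grip_width: 0.001
```

```bash
python3 look.py i "side scene"
```

```text
18.12 tcp case [-84.5  -0.4  30.5] F [-1.1 -0.8  0. ] g 0.0
```

View pics/i_side.png

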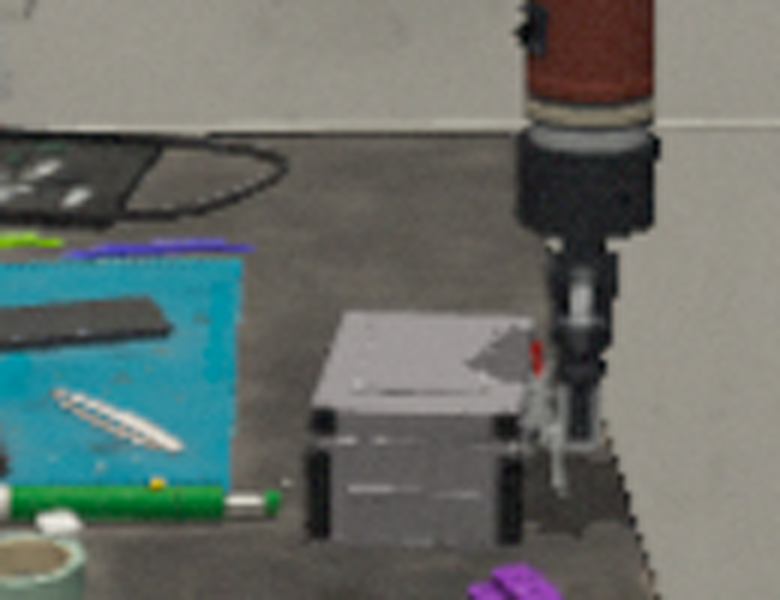

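>>> apply_moves:
  series:
    - [[-2,0,0],[0,0,0],0]
    - [[-1,0,0],[0,0,0],0]
    - [[0,0,0],[0,0,0],0]

```text
time: 18.6
tool_pos: [0.4368, -0.293, 0.0301]
eef_rot: [-0.003, 0.071, 0.997, -0.0]
wrist_force: [-4.6, 1.3, 3.6]
grip_width: 0.004
```

>>> apply_moves:
  series:
    - [[15,0,0],[0,0,0],0]
    - [[30,0,0],[0,0,0],0]
    - [[20,0,-30],[0,0,0],0]
    - [[0,0,-55],[0,0,0],0]
    - [[0,0,-55],[0,0,0],0]
    - [[-30,0,-20],[0,0,0],0]
    - [[0,0,0],[0,0,0],0]
    - [[0,0,0],[0,0,0],0]

```text
time: 19.6
tool_pos: [0.404, -0.2879, 0.1896]
eef_rot: [-0.001, 0.071, 0.998, -0.001]
wrist_force: [-0.2, -0.2, 0.4]
grip_width: -0.001
```

```bash
python3 look.py j "side scene wrist"
python3 - <<'E'
from case import *
z=np.load('j_wrist.npz');W=z['W'];im=z['im']
hsv=cv2.cvtColor(im,cv2.COLOR_BGR2HSV);L=W*1000-C;K=np.stack([L@ex,L@ey,L[...,2]],-1)
m=((hsv[...,0]<8)|(hsv[...,0]>172))&(hsv[...,1]>150)&(K[...,2]>60)&(K[...,2]<120)
print('tab',m.sum(),np.median(K[m],0),np.percentile(K[m],[2,98],axis=0))
m=(K[...,0]<-50)&(K[...,0]>-125)&(abs(K[...,1])<30)&(K[...,2]>4)&(K[...,2]<120)
q=K[m]
for x in range(-125,-50,4):
    a=q[abs(q[:,0]-x)<2]
    if len(a):print(x,len(a),np.round([a[:,1].min(),a[:,1].max(),a[:,2].min(),np.median(a[:,2]),a[:,2].max()]))
m=(abs(K[...,0])<50)&(abs(K[...,1])<70)&(K[...,2]>60)&(K[...,2]<100);print('lid z',np.median(K[m],0))
v=np.argwhere(((hsv[...,0]<8)|(hsv[...,0]>172))&(hsv[...,1]>150)).mean(0).astype(int);print(v)
y,x=v;cv2.imwrite('pics/j_z.png',cv2.resize(im[max(0,y-100):y+100,max(0,x-100):x+100],None,fx=3,fy=3,interpolation=2))
E
```

```text
return _methods._mean(a, axis=axis, dtype=dtype,
  ret = um.true_divide(
Traceback (most recent call last):
IndexError: index -1 is out of bounds for axis 0 with size 0
```

View pics/j_side.png

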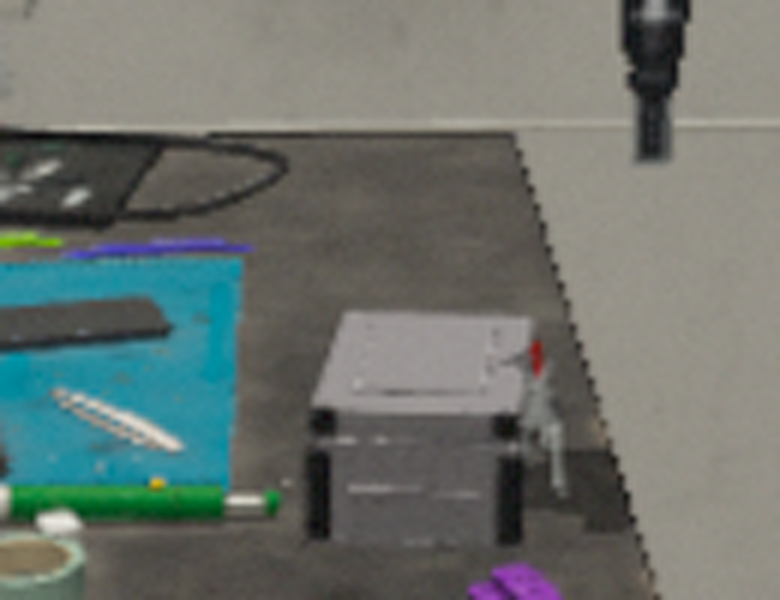

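View pics/j_scene.png

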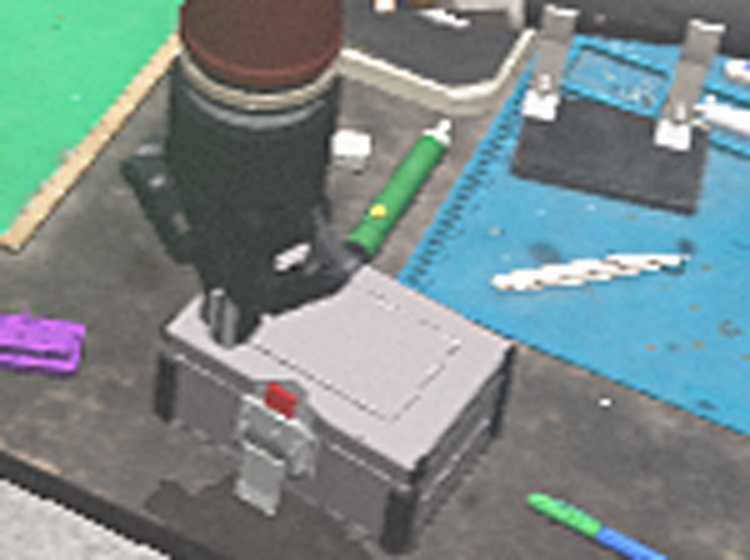

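>>> apply_moves:
  series:
    - [[-35,0,0],[0,0,0],0]
    - [[0,0,0],[0,0,0],0]
    - [[0,0,0],[0,0,0],0]

```text
time: 20.12
tool_pos: [0.4386, -0.2931, 0.1895]
eef_rot: [-0.001, 0.071, 0.997, -0.0]
wrist_force: [-0.1, 0.5, -0.3]
grip_width: -0.001
```

```bash
python3 look.py k "wrist side scene"
python3 - <<'E'
from case import *
for nm in ['k_wrist','k_side','k_scene']:
    z=np.load(nm+'.npz');W=z['W'];im=z['im']
    hsv=cv2.cvtColor(im,cv2.COLOR_BGR2HSV);L=W*1000-C;K=np.stack([L@ex,L@ey,L[...,2]],-1)
    red=((hsv[...,0]<8)|(hsv[...,0]>172))&(hsv[...,1]>150)
    m=red&(K[...,2]>60)&(K[...,2]<120)&(abs(K[...,1])<40)&(abs(K[...,0])<120)
    if m.sum(): print(nm,'tab',m.sum(),np.round(np.median(K[m],0),1))
    m=(K[...,0]<-56)&(K[...,0]>-125)&(abs(K[...,1])<24)&(K[...,2]>4)&(K[...,2]<120)
    q=K[m]
    for zz in range(4,100,8):
        a=q[abs(q[:,2]-zz)<4]
        if len(a):print(zz,len(a),np.round([a[:,0].min(),np.median(a[:,0]),a[:,0].max(),a[:,1].min(),a[:,1].max()]))
im=cv2.imread('pics/k_wrist.png');cv2.imwrite('pics/k_z.png',cv2.resize(im[60:260,170:370],None,fx=3,fy=3,interpolation=2))
E
```

```text
20.12 tcp case [-8.270e+01 -1.000e-01  1.895e+02] F [-0.1  0.5 -0.3] g -0.0
k_wrist tab 265 [-60.4   0.1  83.1]
4 51 [-76. -75. -73. -13.  12.]
12 96 [-75. -73. -72. -13.  12.]
20 51 [-73. -73. -72. -12.  12.]
28 61 [-73. -72. -56. -18.  19.]
36 107 [-73. -72. -64. -21.  21.]
44 142 [-73. -72. -62. -21.  21.]
52 294 [-72. -68. -63. -21.  21.]
60 86 [-66. -66. -56. -21.  22.]
68 306 [-67. -62. -56. -21.  21.]
76 250 [-67. -64. -60. -15.  14.]
84 192 [-61. -60. -56.  -9.   9.]
92 2 [-59. -58. -58.  -4.  -4.]
k_side tab 5 [-62.9   7.9  84.1]
4 3 [-78. -77. -57. -14.   7.]
12 5 [-77. -74. -56. -16.   9.]
20 3 [-74. -74. -74.   7.  11.]
28 5 [-74. -58. -58.   5.  20.]
36 8 [-74. -69. -58.   8.  22.]
44 13 [-74. -68. -58. -18.  21.]
52 19 [-73. -68. -58. -17.  22.]
60 5 [-67. -60. -57.  11.  22.]
68 14 [-67. -62. -57. -22.  19.]
76 11 [-69. -63. -56. -13.  16.]
84 7 [-63. -62. -59.  -7.  13.]
k_scene tab 18 [-60.3  -2.5  84.4]
4 30 [-120.  -89.  -59.  -23.   23.]
12 17 [-79. -74. -71. -17.   7.]
20 17 [-74. -72. -69. -16.  10.]
28 14 [-74. -72. -69. -14.   6.]
36 21 [-76. -71. -57. -23.  15.]
44 34 [-74. -68. -56. -23.  16.]
52 32 [-73. -68. -56. -23.  15.]
60 24 [-71. -65. -56. -24.  16.]
68 24 [-69. -65. -58. -23.  16.]
76 36 [-68. -64. -57. -24.  16.]
84 18 [-63. -60. -57. -12.   5.]
92 5 [-61. -59. -57. -11.   3.]
```

View pics/k_z.png

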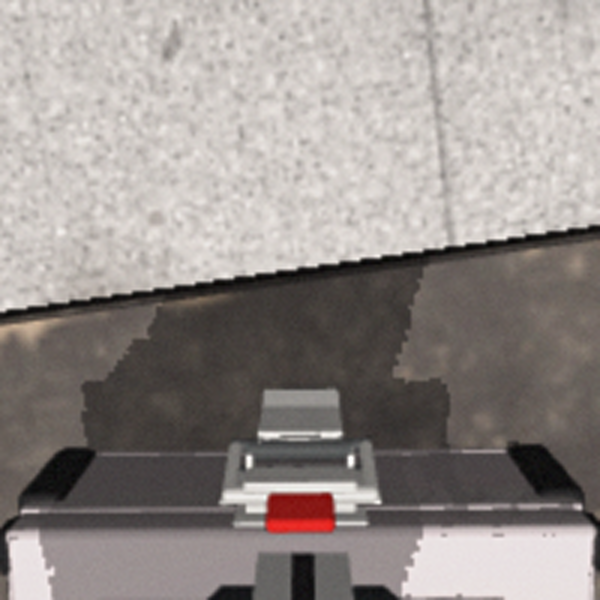

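```bash
python3 -c "
from station import bot
print(bot.state()['time'],bot.hand_in())"
```

```text
the job is handed in; nothing more can be done
20.275 None
```

I packed the orange part flat in the foam pocket, shut the lid, hooked the loop over the keeper and pressed the lever down until it lay against the case. I handed the job in at 20.3 s of the 58 s allowed.

**What the last checks showed**
- **Part:** the wrist picture before closing showed it lying flat, roughly in the middle of the pocket.
- **Lid:** it stopped solidly at 78 mm, its shut height, when I pushed it with about 14 N.
- **Hook:** the lever pushed back with about 3 N while being drawn down, as it should with the hook caught. The red tab ended about 60 mm in front of the case centre and 83 mm up, behind the keeper's lip. The bar itself I did not see directly; its place is inferred from the tab.
- **Lever:** it hangs vertical with its outer face about 73 mm in front of the case centre, where 73.5 mm is fully closed. It stayed there after I backed the arm off. The last few millimetres near its tip read 2 to 3 mm farther out in all three cameras. I took that as the shape of the lever's end.
- **Other things:** I did not touch the spool, spudger, marker or purple look-alike. I did not measure their positions again at the end.

No check failed.

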